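# Run the round workpiece into its gauge station and shut the guard

## Task

Two test stations stand side by side, each with a drawn-out slide and an open guard door. On the one whose slide carries the round workpiece, push the slide fully home with the fingertips, and only then push its guard door fully shut, without touching or unseating the workpiece. Leave the other station (square workpiece) and everything else on the table as they are; pick nothing up, and end clear of everything.

Things in the scene. Friction and masses are not known exactly. Their poses are not given: they have to be found in the camera images.
- station_round: Test station with the round workpiece: fixed grey metal channel, open at the top and at its front (-x) end, on an aluminium plate 300 x 140 mm, 10 mm thick. Origin: on the table under the middle of the closed slide; +x is the push-in direction, +y the hinge side, z up. Channel walls reach 66 mm above the table; at its back a gauge column carries an arm and probe, which reach no nearer to the front than local x = +5 mm and are 135 mm high.
- slide_round (a joint): How far the round station's slide is drawn out, m: 0 = fully home against its stop, 0.095 = farthest out; starts at 0.07. Moves along the station's x only, rubs with about 2 N and stays where it is left. The slide is an aluminium block 140 x 88 x 34 mm (12 to 46 mm above the table), too wide to grip.
- slide_round_face (a point): Centre of the slide's flat front face (the face to push, 88 mm wide, 34 mm high), 29 mm above the table; at local x = -70 mm of the station when home. Axes as the station's.
- slide_round_nest (a point): Centre of the floor of the nest (6 mm deep recess, about 2 to 2.5 mm wider all round than the workpiece's foot) in the slide's top, 85 mm behind its front face, 40 mm above the table.
- guard_round (a joint): Opening angle of the round station's guard door, rad: 0 = shut across the channel's front, grows as it swings out towards -x and round to +y; starts 1.65 to 2.05, limit 2.2. Steel plate 6 mm thick, 58 mm high (14 to 72 mm above the table), reaching 120 mm from its upright hinge, which is at the station's local x = -84 mm, y = +60 mm. Stiff hinge (0.06 N m), stays where it is left. No latch.
- guard_round_push (a point): Point on the guard door's outer face 95 mm from the hinge and 43 mm above the table. Own -x points out of the outer face (to the side to push on), own -y from the hinge to the free edge.
- station_square: Test station with the square workpiece: fixed grey metal channel, open at the top and at its front (-x) end, on an aluminium plate 300 x 140 mm, 10 mm thick. Origin: on the table under the middle of the closed slide; +x is the push-in direction, +y the hinge side, z up. Channel walls reach 66 mm above the table; at its back a gauge column carries an arm and probe, which reach no nearer to the front than local x = +5 mm and are 135 mm high.
- slide_square (a joint): How far the square station's slide is drawn out, m: 0 = fully home against its stop, 0.095 = farthest out; starts at 0.07. Moves along the station's x only, rubs with about 2 N and stays where it is left. The slide is an aluminium block 140 x 88 x 34 mm (12 to 46 mm above the table), too wide to grip.
- slide_square_face (a point): Centre of the slide's flat front face (the face to push, 88 mm wide, 34 mm high), 29 mm above the table; at local x = -70 mm of the station when home. Axes as the station's.
- slide_square_nest (a point): Centre of the floor of the nest (6 mm deep recess, about 2 to 2.5 mm wider all round than the workpiece's foot) in the slide's top, 85 mm behind its front face, 40 mm above the table.
- guard_square (a joint): Opening angle of the square station's guard door, rad: 0 = shut across the channel's front, grows as it swings out towards -x and round to +y; starts 1.65 to 2.05, limit 2.2. Steel plate 6 mm thick, 58 mm high (14 to 72 mm above the table), reaching 120 mm from its upright hinge, which is at the station's local x = -84 mm, y = +60 mm. Stiff hinge (0.06 N m), stays where it is left. No latch.
- guard_square_push (a point): Point on the guard door's outer face 95 mm from the hinge and 43 mm above the table. Own -x points out of the outer face (to the side to push on), own -y from the hinge to the free edge.
- round_piece: The round workpiece, 52 mm across with a 36 mm shoulder on top, loose in the slide_round nest. 28 mm high, brass, stands 22 mm proud of its nest; origin at the centre of its underside. Not to be touched.
- square_piece: The square workpiece, 46 x 46 mm with a 32 mm shoulder on top, loose in the slide_square nest. 28 mm high, brass, stands 22 mm proud of its nest; origin at the centre of its underside. Not to be touched.
- spare_piece: Spare round workpiece, 52 mm across, 28 mm high, standing on the table between the stations; bystander, origin under its middle or at its handle's middle.
- collar: Dark steel ring, 38 mm across, 18 mm high, on the table between the stations; bystander, origin under its middle or at its handle's middle.
- screwdriver: Screwdriver lying on the robot's right; bystander, origin under its middle or at its handle's middle.
- oil_can: Grey can, 48 mm across, 90 mm high, back right; bystander, origin under its middle or at its handle's middle.
- bracket: Small aluminium angle bracket, 50 x 40 x 45 mm, on the left; bystander, origin under its middle or at its handle's middle.

How it is judged:
By the outcome, as a careful person would: the job done as asked, in the order asked, and still so for the second after the job is handed in, with the robot touching nothing.
It also fails if it takes over 56 s, if anything falls off the work surface, if the arm or the gripper's body presses on something with over 40 N, if the wrist force passes 120 N, or if a joint passes its speed limit or range.

## Robot

A 6-joint arm with a two-finger parallel gripper is mounted at the origin on the work surface. World frame = base frame: x ahead of the robot, y to its left, z up, the work surface at z = 0. Lengths are in m, angles in rad, forces in N, time in s.
With the tool pointing down it reaches from about 0.3 to 0.875 m from the base axis. Payload 6.4 kg.
Tool frame: the origin (TCP) lies midway between the tips of the shut fingers; the grasp point (between the pads) lies 19 mm behind it; z points along the fingers, y is the direction in which the jaws open and shut (so a half turn about z gives the same grasp; the last joint's range is limited). The gripper opens to 85 mm and grips with 20 to 120 N. Pads are 22 mm wide; open, the fingers measure 114 mm over their backs; the gripper's body (76 mm by 85 mm) begins 54 mm behind the grasp point. The pads swing forward as they close: fully open they stand 13 mm farther back than shut.
Start: joints at [-1.33, 0.181, 1.607, -0, 1.354, -0.206], TCP at [0.248, -0.519, 0.211] pointing down, gripper open.
Joint ranges: [-2.99, 2.99], [-0.89, 2.07], [0.3, 2.58], [-1.14, 4.28], [0, 2.63], [-3.12, 3.12]. Speed limits (rad/s): [2.57, 2.57, 3.01, 3.14, 3.14, 3.14].

## Interface

Orientations are given as a unit quaternion [w, x, y, z].
In Python, from bench import get_obs, camera, hand_in gives the robot as it stands.
- The arm moves only by the tool drive_tool, never from a script. Its argument "deltas" is a list of rows, each a list of 2 entries, a list of its own where there are three numbers: the shift along the world's x, y, z in m, then the turn about the world's z in rad. A call has 1 to 10 rows; each row shifts and turns the pose as measured when the row begins; what a row does not reach is not made up. A row lasts 1/10 s, in which the tool goes at most 50 mm and 8.59 degrees, less where a joint would pass 70% of its speed; a pose out of reach is approached as far as the arm can. A call is refused whole if a number of a shift passes 0.05 or a number of a turn 0.15, either way. A call with a gripper value outside its range is refused whole. "gripper" is the opening, from 0 (shut) to 1 (fully open), set as the call begins (left out, the last holds). The fingers move at their own pace and stop on an object; the grip force is fixed at half the most. Time passes only in rows, so rows that do not move let the fingers close. It gives the time, the measured TCP pose, the force and the opening at its end, in the units of the state.
- get_obs(): the state, without advancing time (a new reading comes with each control period).
- camera(name): name is "scene" or "top" or "wrist"; returns a dict with "frame" (480x640x3 uint8, red, green, blue), "fx", "fy", "cx", "cy" (pixels), "eye" and "attitude" of the camera in the world. Camera axes: x right, y down, z forward; pixel columns grow to the right and rows downward; lengths in m; the calibration is good to about 2 mm. A picture is of the moment at which its call begins. There is no depth.
- hand_in(): hands the job in, once; it reports no verdict.
The state is a dict: "time_s": time; "q": joint angles; "dq": joint speeds; "joint_efforts": joint torques, N m; "eef_pos": TCP position; "eef_rot": TCP orientation; "wrist_force": force on the tool from outside, world axes, zero at the start; "torque": the same for the moment, N m; "opening": opening from 0.0 (shut) to 1.0 (fully open).
Only numpy, scipy, OpenCV 4.12 (cv2) and the standard library are available. Lean on these libraries where they do the work, as an engineer would, in place of code of your own. Each camera call takes 0.05 s, during which the arm holds its last target.

## Working session

There is one attempt and no reset: what is moved stays moved. The work goes in short steps, Python scripts to look and compute and a tool call to move; the robot and the scene stay as the last step left them, time stands still between calls to the robot, and variables do not carry over. Pictures are saved under pics/ and viewed, and the job is handed in when it is done.

Besides the shell and the picture viewer there is one more tool, called after ">>>" as name(argument=value, ...), one argument or row to a line, values as JSON. drive_tool: Moves the arm, as the interface text tells. Its arguments: {"type":"object","properties":{"deltas":{"type":"array","items":{"type":"array"}},"gripper":{"type":"number"}},"required":["deltas"]}

```bash
mkdir -p pics; ls; python3 - <<'E'
from bench import *
import cv2
o=get_obs();print(o['time_s'],o['eef_pos'],o['eef_rot'],o['wrist_force'])
for n in ['scene','top']:
    c=camera(n);cv2.imwrite(f'pics/{n}0.png',c['frame'][:,:,::-1]);print(n,c['fx'],c['fy'],c['cx'],c['cy'],c['eye'],c['attitude'])
E
```

```text
pics
0.0 [ 0.24832478 -0.51798256  0.21042317] [-8.46413978e-04  9.75148379e-01  2.21551173e-01 -1.48200230e-05] [ 0.01137569 -0.48896501 -0.49585598]
scene 572.767525085304 572.767525085304 325.0762340335301 248.99206507632073 [1.36917086 0.16530609 1.01653575] [-0.20738478  0.58302034  0.74489898 -0.24940799]
top 468.7632645610438 468.7632645610438 315.7765022690518 241.92298881938677 [0.49843343 0.00346963 1.16299261] [-0.04236781  0.71031104 -0.70123744  0.04392331]
```

View pics/scene0.png

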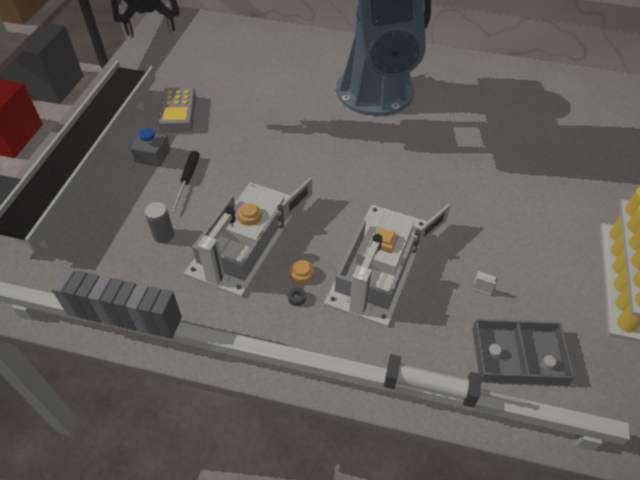

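View pics/top0.png

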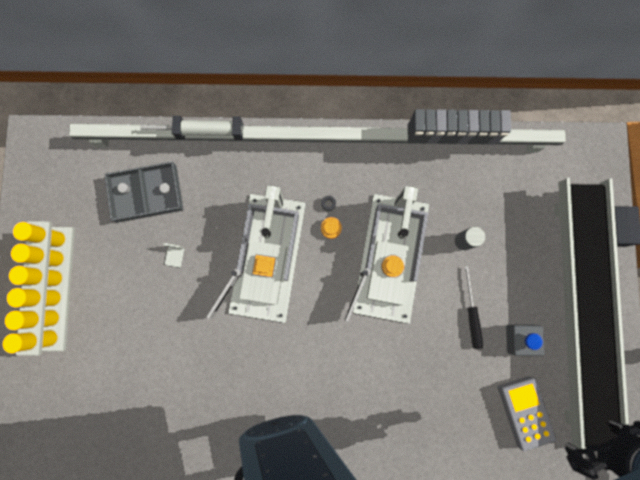

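The top view shows the round station at about (395,260) px with its door at (345,318)–(367,268). The square station is at about (267,260). I'll enlarge the round station.

```bash
python3 - <<'E'
import cv2
a=cv2.imread('pics/top0.png')[180:335,325:445]
cv2.imwrite('pics/topc.png',cv2.resize(a,None,fx=3.8,fy=3.8,interpolation=cv2.INTER_CUBIC))
a=cv2.imread('pics/scene0.png')[165:300,180:320]
cv2.imwrite('pics/scenec.png',cv2.resize(a,None,fx=4,fy=4,interpolation=cv2.INTER_CUBIC))
E
```

```text
(no output)
```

View pics/topc.png

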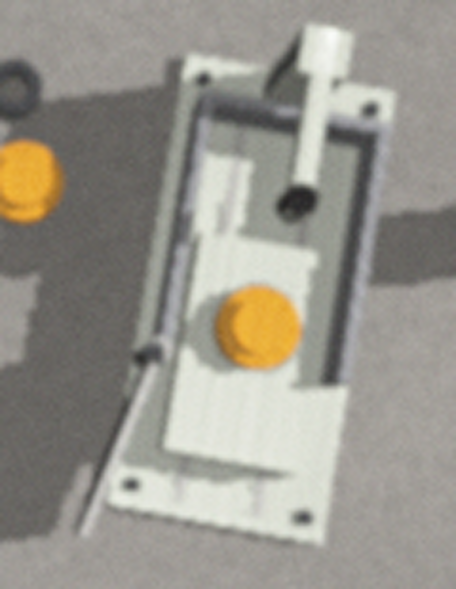

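View pics/scenec.png

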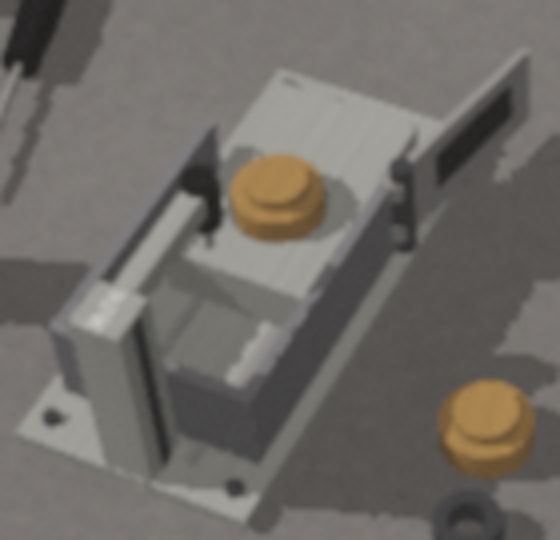

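```bash
cat > h.py <<'E'
import numpy as np
from scipy.spatial.transform import Rotation as R
CAM={'scene':(572.7675,325.0762,248.992,[1.36917086,0.16530609,1.01653575],[-0.20738478,0.58302034,0.74489898,-0.24940799]),
'top':(468.76326,315.7765,241.92299,[0.49843343,0.00346963,1.16299261],[-0.04236781,0.71031104,-0.70123744,0.04392331])}
def ray(cam,u,v):
    f,cx,cy,e,q=CAM[cam] if isinstance(cam,str) else cam
    d=R.from_quat(q,scalar_first=True).apply([(u-cx)/f,(v-cy)/f,1]);return np.array(e),d
def atz(cam,u,v,z):
    e,d=ray(cam,u,v);return e+d*(z-e[2])/d[2]
def tri(*obs):
    A=np.zeros((3,3));b=np.zeros(3)
    for o in obs:
        e,d=ray(*o);d=d/np.linalg.norm(d);P=np.eye(3)-np.outer(d,d);A+=P;b+=P@e
    return np.linalg.solve(A,b)
E
python3 - <<'E'
from h import *
np.set_printoptions(precision=4,suppress=True)
T=lambda u,v:(325+(u-1.4)/3.8,180+(v-1.4)/3.8)
S=lambda u,v:(180+(u-1.5)/4,165+(v-1.5)/4)
t=lambda u,v,z:atz('top',*T(u,v),z)
FL,FR,BL,BR=[t(*p,.01) for p in [(109,503),(325,543),(187,57),(395,92)]]
print('plate',FL,FR,BL,BR,np.linalg.norm(FL-BL),np.linalg.norm(FL-FR),np.linalg.norm(FR-BR))
ax=(BL-FL+BR-FR);ax/=np.linalg.norm(ax);print('yaw',np.arctan2(ax[1],ax[0]))
ay=(FL-FR+BL-BR);print('yaw y',np.arctan2(-ay[0],ay[1]))
h=t(148,352,.072);tip=t(84,532,.072);sf=t(165,448,.046);nest=t(256,328,.062);ns=t(252,325,.068)
print('hinge',h,'tip',tip,'slidecorner',sf,'piece',nest,ns, np.linalg.norm(tip-h))
print('tri tip',tri(('top',*T(84,532)),('scene',*S(528,54))))
print('tri hinge',tri(('top',*T(148,352)),('scene',*S(401,165))))
print('tri piece top',tri(('top',*T(252,325)),('scene',*S(277,184))))
print('scene plate BL',atz('scene',*S(247,522),.01),'BR',atz('scene',*S(20,430),.01),'FR',atz('scene',*S(280,70),.01))
for w in (np.arctan2(ax[1],ax[0]),):
    c,s=np.cos(w),np.sin(w);Rm=np.array([[c,-s],[s,c]])
    print('origin from hinge',h[:2]-Rm@[-.084,.06],'from slide',sf[:2]-Rm@[-.14,.044],'from piece',ns[:2]-Rm@[-.055,0], 'plate mid',(FL+FR+BL+BR)/4)
    d=tip-h; print('door dir angle',np.arctan2(d[1],d[0])-w)
E
```

```text
plate [ 0.4693 -0.0917  0.01  ] [ 0.4457 -0.2298  0.01  ] [ 0.7614 -0.1424  0.01  ] [ 0.7397 -0.2795  0.01  ] 0.2964960305869711 0.14012135632102526 0.29813858735882215
yaw -0.16953080266448092
yaw y -0.16298787121498798
hinge [ 0.5627 -0.1102  0.072 ] tip [ 0.4533 -0.0715  0.072 ] slidecorner [ 0.5045 -0.1235  0.046 ] piece [ 0.579  -0.1781  0.062 ] [ 0.5803 -0.1747  0.068 ] 0.11598192342193624
tri tip [ 0.4529 -0.0709  0.0667]
tri hinge [ 0.5628 -0.1117  0.0767]
tri piece top [ 0.5813 -0.178   0.0624]
scene plate BL [ 0.7665 -0.1409  0.01  ] BR [ 0.7404 -0.2775  0.01  ] FR [ 0.4494 -0.2268  0.01  ]
origin from hinge [ 0.6353 -0.1835] from slide [ 0.6351 -0.1905] from piece [ 0.6345 -0.184 ] plate mid [ 0.604  -0.1859  0.01  ]
door dir angle 2.9709828935557403
```

>>> drive_tool(
  deltas=[
    [[0.019,0.036,0],-0.062],
    [[0.019,0.036,0],-0.062],
    [[0.019,0.036,0],-0.062],
    [[0.019,0.036,0],-0.062],
    [[0.019,0.036,0],-0.062],
    [[0.019,0.036,0],-0.062],
    [[0.019,0.036,0],-0.062],
    [[0.019,0.036,0],-0.062],
    [[0.019,0.036,0],-0.062],
    [[0.019,0.036,0],-0.062],
  ],
  gripper=0,
)

```text
time_s: 1.1
eef_pos: [0.4384, -0.1462, 0.2063]
eef_rot: [-0.003, 0.995, -0.104, -0.001]
wrist_force: [-0.2, -0.1, -1.0]
opening: 0.001
```

```bash
python3 - <<'E'
from bench import *
import cv2
o=get_obs();print(o['time_s'],o['eef_pos'],o['eef_rot'],o['wrist_force'],o['opening'])
c=camera('wrist');cv2.imwrite('pics/w1.png',c['frame'][:,:,::-1]);print(c['fx'],c['cx'],c['cy'],list(c['eye']),list(c['attitude']))
E
```

```text
1.1 [ 0.43844495 -0.14616567  0.20630457] [-3.19661557e-03  9.94576872e-01 -1.03952452e-01 -7.17480873e-04] [-0.15364998 -0.12799194 -0.96130963] 0.0008806015965400535
348.8454912616667 324.33969616540963 241.05659711896513 [np.float64(0.5206826579017128), np.float64(-0.16533740451574433), np.float64(0.368818953096216)] [np.float64(-0.10137325812681246), np.float64(-0.621951468000045), np.float64(0.7653812823813869), np.float64(0.13073380040971663)]
```

View pics/w1.png

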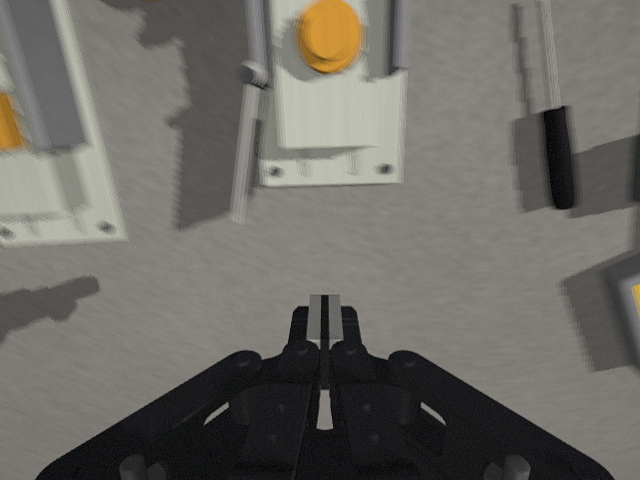

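The wrist view shows the slide's front edge from (278,149) to about (382,148), the hinge pin at (252,72), the door tip at about (238,221) and the round piece at (330,35). The shut fingertips are at about (325,297).

```bash
cat >>h.py <<'E'
W1=(348.84549,324.3397,241.0566,[0.52068266,-0.1653374,0.36881895],[-0.10137326,-0.62195147,0.76538128,0.1307338])
E
python3 - <<'E'
from h import *
import cv2
np.set_printoptions(precision=4,suppress=True)
for n,u,v,z in [('sl',278,149,.046),('sr',382,148,.046),('hinge',252,72,.072),('tip',238,221,.072),('pFL',261,187,.01),('pFR',403,183,.01),('piece',331,29,.068),('tcp',325,297,.206)]:
    print(n,atz(W1,u,v,z))
a=cv2.imread('pics/w1.png')[40:240,200:430]
cv2.imwrite('pics/w1c.png',cv2.resize(a,None,fx=3,fy=3,interpolation=cv2.INTER_CUBIC))
E
```

```text
sl [ 0.5062 -0.1173  0.046 ]
sr [ 0.4879 -0.2087  0.046 ]
hinge [ 0.5674 -0.1158  0.072 ]
tip [ 0.4548 -0.0712  0.072 ]
pFL [ 0.4712 -0.0853  0.01  ]
pFR [ 0.4454 -0.2293  0.01  ]
piece [ 0.584  -0.1815  0.068 ]
tcp [ 0.4356 -0.1466  0.206 ]
```

View pics/w1c.png

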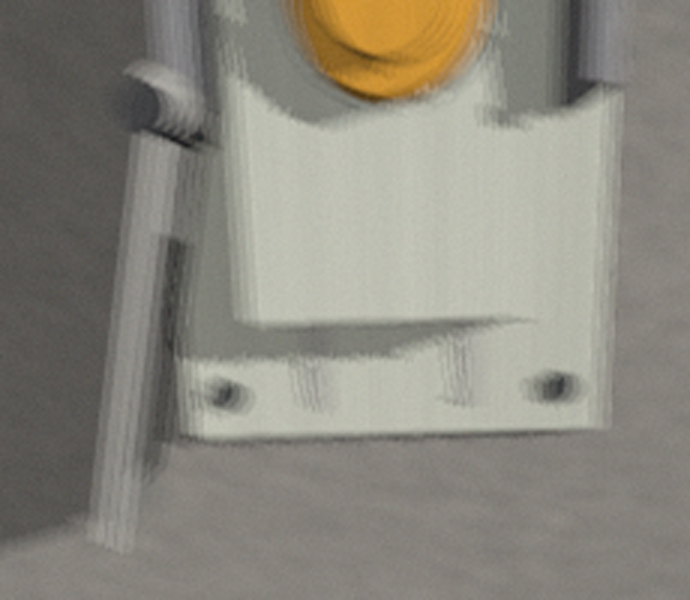

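>>> drive_tool(
  deltas=[
    [[0,-0.006,-0.03],0.04],
    [[0,0,-0.035],0],
    [[0,0,-0.035],0],
    [[0,0,-0.035],0],
    [[0,0,-0.025],0],
    [[0,0,-0.01],0],
    [[0,0,0],0],
  ],
)

```text
time_s: 1.85
eef_pos: [0.4406, -0.1432, 0.0313]
eef_rot: [-0.005, 0.997, -0.078, 0.001]
wrist_force: [-0.6, 0.2, -0.2]
opening: 0.001
```

>>> drive_tool(
  deltas=[
    [[0,-0.009,0],0],
    [[0.01,-0.002,0],0],
    [[0.01,-0.002,0],0],
    [[0.008,-0.001,0],0],
    [[0.006,-0.001,0],0],
    [[0.006,-0.001,0],0],
    [[0.006,-0.001,0],0],
    [[0.006,-0.001,0],0],
  ],
)

```text
time_s: 2.65
eef_pos: [0.5014, -0.1657, 0.0371]
eef_rot: [-0.002, 0.997, -0.078, 0.005]
wrist_force: [-0.6, -0.8, 0.1]
opening: 0.001
```

```bash
python3 - <<'E'
from bench import *
import cv2
c=camera('wrist');cv2.imwrite('pics/w2.png',c['frame'][:,:,::-1])
o=get_obs();print(o['eef_pos'],o['wrist_force'],o['time_s'])
E
```

```text
[ 0.5024373 -0.1660962  0.0373356] [ 0.82406023 -0.41460612 -0.42771209] 2.7
```

View pics/w2.png

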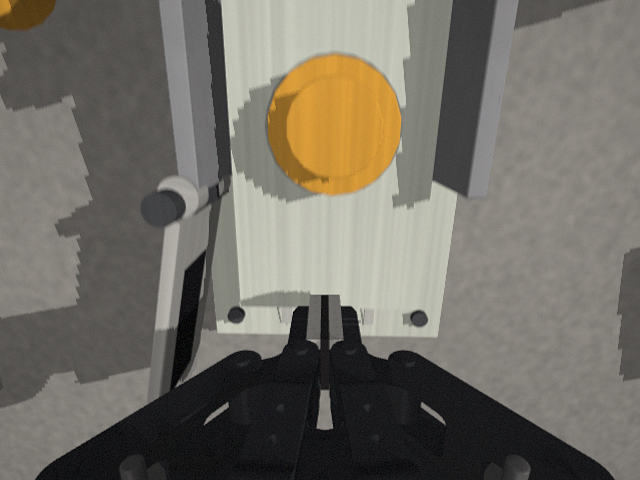

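>>> drive_tool(
  deltas=[
    [[0.005,-0.001,-0.004],0],
    [[0.005,-0.001,-0.003],0],
    [[0.005,-0.001,-0.001],0],
    [[0.005,-0.001,-0.001],0],
    [[0.005,-0.001,-0.001],0],
    [[0.005,-0.001,-0.001],0],
  ],
)

```text
time_s: 3.3
eef_pos: [0.5344, -0.1719, 0.026]
eef_rot: [-0.003, 0.997, -0.078, 0.005]
wrist_force: [-2.5, 3.9, 12.2]
opening: 0.001
```

```bash
python3 - <<'E'
from bench import *
import cv2
c=camera('wrist');cv2.imwrite('pics/w3.png',c['frame'][:,:,::-1])
for i in range(3):
    o=get_obs();print(o['eef_pos'],o['wrist_force'],o['torque'],o['time_s'])
E
```

```text
[ 0.53547165 -0.17240462  0.02616646] [ 0.85021035 -0.09643566  0.57849912] [ 0.08033416 -0.05742577 -0.00035264] 3.35
[ 0.53547165 -0.17240462  0.02616646] [ 0.85021035 -0.09643566  0.57849912] [ 0.08033416 -0.05742577 -0.00035264] 3.35
[ 0.53547165 -0.17240462  0.02616646] [ 0.85021035 -0.09643566  0.57849912] [ 0.08033416 -0.05742577 -0.00035264] 3.35
```

View pics/w3.png

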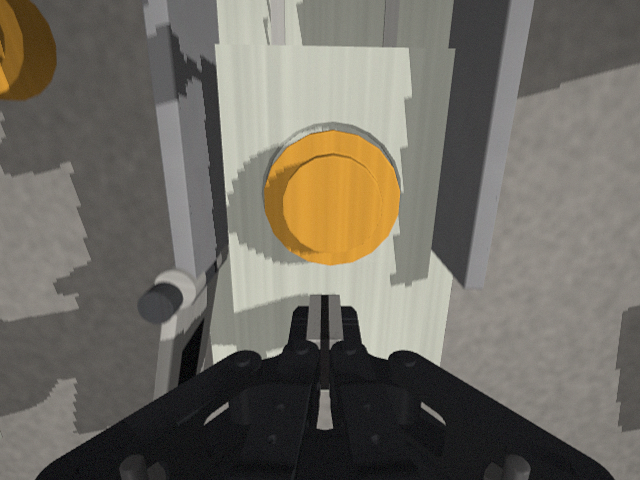

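```bash
python3 - <<'E'
from bench import *
from h import *
import cv2
np.set_printoptions(precision=4,suppress=True)
c=camera('wrist')
cam=(c['fx'],c['cx'],c['cy'],c['eye'],c['attitude'])
w=-.168;O=np.array([.635,-.186])
def loc(p): 
    d=p[:2]-O; return np.array([d[0]*np.cos(w)+d[1]*np.sin(w),-d[0]*np.sin(w)+d[1]*np.cos(w)])
print('back edge',loc(atz(cam,218,44,.046)),loc(atz(cam,455,48,.046)))
print('piece',loc(atz(cam,332,203,.068)))
print('tcp',loc(get_obs()['eef_pos']),loc(atz(cam,325,297,.026)))
q=R.from_quat(c['attitude'],scalar_first=True)
def proj(p):
    d=q.inv().apply(np.array(p)-c['eye']);return c['fx']*d[0]/d[2]+c['cx'],c['fy']*d[1]/d[2]+c['cy']
for s in (.07,.06,.05,.04,.03):
    for y in (.044,-.044):
        l=np.array([-.07-s,y]);p=O+np.array([l[0]*np.cos(w)-l[1]*np.sin(w),l[0]*np.sin(w)+l[1]*np.cos(w)])
        print(s,y,proj([*p,.046]),proj([*p,.012]))
E
```

```text
back edge [0.0098 0.0364] [ 0.0095 -0.0505]
piece [-0.0442 -0.0062]
tcp [-0.1005 -0.0032] [-0.103  -0.0043]
0.07 0.044 (np.float64(227.55371407140092), np.float64(380.5776493929683)) (np.float64(243.02393998075496), np.float64(340.90513752186007))
0.07 -0.044 (np.float64(403.2391160427536), np.float64(383.2051142732265)) (np.float64(391.3038170816098), np.float64(343.08279292905024))
0.06 0.044 (np.float64(226.04484973196503), np.float64(363.82354711085065)) (np.float64(241.99129104153792), np.float64(326.19484251723946))
0.06 -0.044 (np.float64(404.93455845938104), np.float64(366.47872500778317)) (np.float64(392.54727818290957), np.float64(328.3909886372739))
0.05 0.044 (np.float64(224.4799593018638), np.float64(346.44734327265377)) (np.float64(240.9264635013557), np.float64(311.0261567710447))
0.05 -0.044 (np.float64(406.6930323045629), np.float64(349.13049910570857)) (np.float64(393.8295270478487), np.float64(313.2408972051037))
0.04 0.044 (np.float64(222.85586326923686), np.float64(328.4137332684651)) (np.float64(239.827929468011), np.float64(295.37731514693166))
0.04 -0.044 (np.float64(408.5181191311825), np.float64(331.12510275258757)) (np.float64(395.1524073136691), np.float64(297.61073559685644))
0.03 0.044 (np.float64(221.16913689792602), np.float64(309.6846895709697)) (np.float64(238.6940627646669), np.float64(279.22515242379495))
0.03 -0.044 (np.float64(410.4136770773657), np.float64(312.4244734819492)) (np.float64(396.5178813395318), np.float64(281.4773180476386))
```

```bash
python3 - <<'E'
from bench import *
import cv2
for n,(a,b,c_,d) in {'scene':(150,300,160,320),'top':(180,335,325,445)}.items():
    c=camera(n);f=c['frame'][:,:,::-1];cv2.imwrite(f'pics/{n}4.png',f);cv2.imwrite(f'pics/{n}4c.png',cv2.resize(f[a:b,c_:d],None,fx=3.8,fy=3.8,interpolation=cv2.INTER_CUBIC))
E
```

```text
(no output)
```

View pics/scene4c.png

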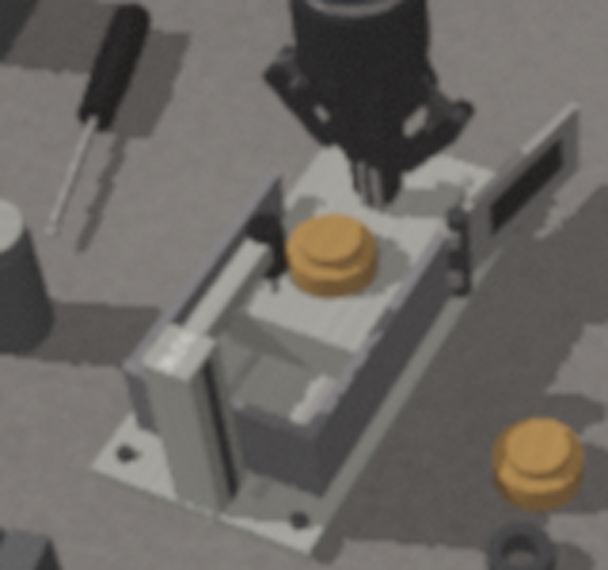

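View pics/top4c.png

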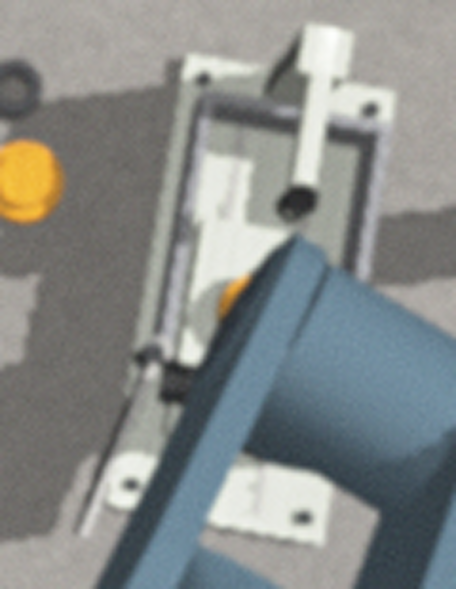

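```bash
python3 - <<'E'
from h import *
from bench import get_obs
np.set_printoptions(precision=4,suppress=True)
o=get_obs();print(o['eef_pos'],o['q'],o['time_s'])
for z in (.02,.026,.036,.046,.056):print(z,atz('scene',160+375/3.8,150+203/3.8,z))
f,cx,cy,e,q=CAM['scene']
r=R.from_quat(q,scalar_first=True)
def pr(p):
    d=r.inv().apply(np.array(p)-e);u=np.array([f*d[0]/d[2]+cx,f*d[1]/d[2]+cy]);return (u-[160,150])*3.8
print('tcp proj',pr(o['eef_pos']))
w=-.168
for s in (.07,.06,.05):
  for y in(.044,0,-.044):
    print(s,y,pr([.635+(-.07-s)*np.cos(w)-y*np.sin(w),-.186+(-.07-s)*np.sin(w)+y*np.cos(w),.046]))
E
```

```text
[ 0.5351 -0.1724  0.0261] [-0.5284  0.3826  1.7722  0.0113  0.977   1.1924] 3.5
0.02 [ 0.5193 -0.1808  0.02  ]
0.026 [ 0.5245 -0.1787  0.026 ]
0.036 [ 0.533  -0.1752  0.036 ]
0.046 [ 0.5415 -0.1718  0.046 ]
0.056 [ 0.55   -0.1683  0.056 ]
tcp proj [379.6514 217.4104]
0.07 0.044 [476.3831 175.1264]
0.07 0 [411.4329 153.5665]
0.07 -0.044 [347.4546 132.3292]
0.06 0.044 [469.2249 186.1891]
0.06 0 [404.0499 164.4528]
0.06 -0.044 [339.8544 143.0432]
0.05 0.044 [462.0045 197.3479]
0.05 0 [396.6033 175.433 ]
0.05 -0.044 [332.1892 153.8488]
```

```bash
python3 - <<'E'
import cv2
for n in ('w2','w3'):
    a=cv2.imread(f'pics/{n}.png')[220:400,190:470]
    cv2.imwrite(f'pics/{n}c.png',cv2.resize(a,None,fx=2.8,fy=2.8,interpolation=cv2.INTER_CUBIC))
E
```

```text
(no output)
```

View pics/w2c.png

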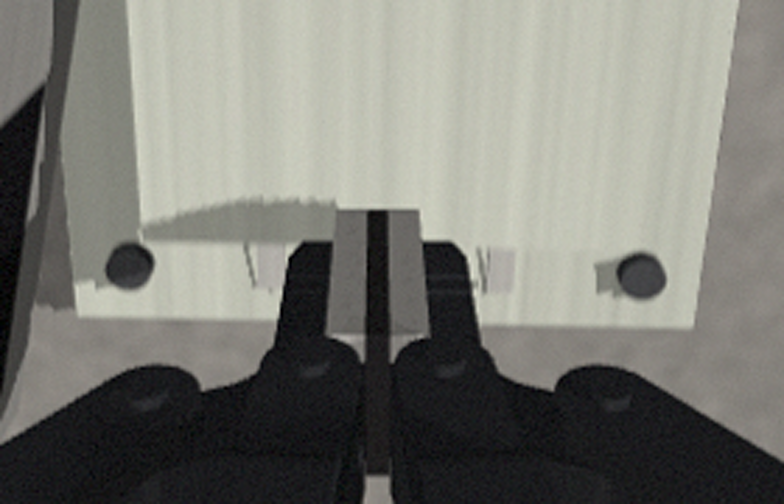

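View pics/w3c.png

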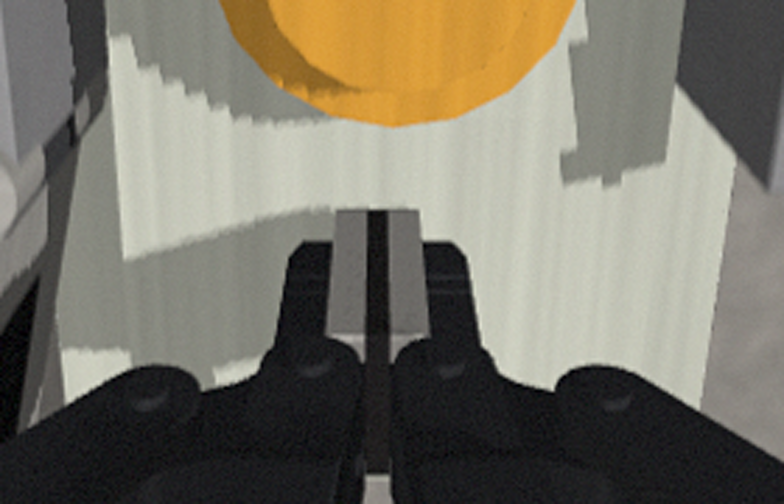

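The slide has hardly moved, while the fingers have moved forward over it. The true tip height doesn't agree with the reading, so I'll lift, back off and check.

>>> drive_tool(
  deltas=[
    [[0,0,0.01],0],
    [[0,0,0.02],0],
    [[0,0,0.02],0],
    [[-0.02,0.003,0.02],0],
    [[-0.03,0.005,0.01],0],
    [[-0.03,0.005,0],0],
    [[-0.02,0.004,0],0],
    [[0,0,0],0],
    [[0,0,0],0],
  ],
)

```text
time_s: 4.4
eef_pos: [0.4306, -0.155, 0.1115]
eef_rot: [-0.001, 0.997, -0.078, 0.005]
wrist_force: [0.4, 0.2, 0.8]
opening: -0.002
```

```bash
python3 - <<'E'
from bench import *
from h import *
import cv2
np.set_printoptions(precision=4,suppress=True)
o=get_obs();print(o['eef_pos'],o['eef_rot'],o['wrist_force'],o['time_s'],o['q'],o['opening'])
c=camera('wrist');cv2.imwrite('pics/w5.png',c['frame'][:,:,::-1]);print((c['fx'],c['cx'],c['cy'],list(map(float,c['eye'])),list(map(float,c['attitude']))))
c=camera('scene');f=c['frame'][:,:,::-1];cv2.imwrite('pics/s5.png',f);cv2.imwrite('pics/s5c.png',cv2.resize(f[110:260,180:340],None,fx=4,fy=4,interpolation=cv2.INTER_CUBIC))
r=R.from_quat(c['attitude'],scalar_first=True)
d=r.inv().apply(np.array(o['eef_pos'])-c['eye']);u=np.array([c['fx']*d[0]/d[2]+c['cx'],c['fx']*d[1]/d[2]+c['cy']]);print('tcp proj crop',(u-[180,110])*4+1.5)
E
```

```text
[ 0.4306 -0.155   0.1115] [-0.0014  0.9969 -0.0781  0.0054] [0.3862 0.1875 0.8089] 4.4 [-0.6117  0.0296  1.9918  0.0087  1.1123  1.1116] -0.0021278352718190436
(348.8454912616667, 324.33969616540963, 241.05659711896513, [0.5117323472951412, -0.1690850892149582, 0.2750318535531112], [-0.10168592195683832, -0.6421292054469382, 0.7498900354890812, 0.12245403816149264])
tcp proj crop [394.2831 165.5316]
```

View pics/s5c.png

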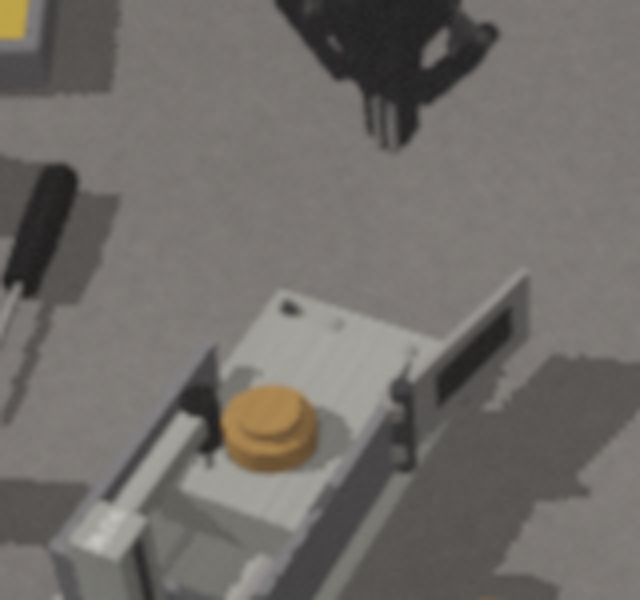

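View pics/w5.png

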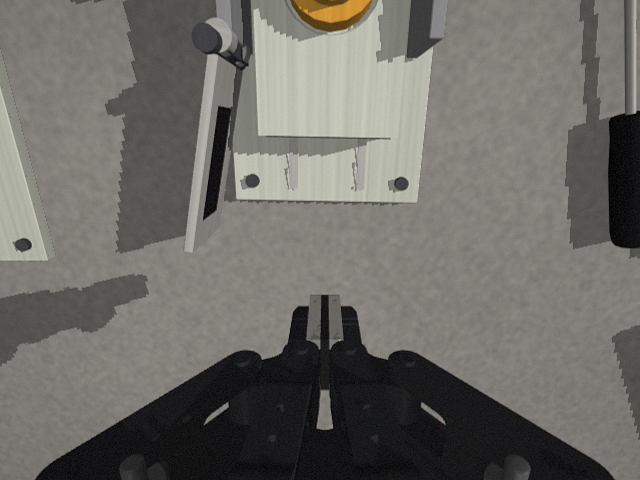

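```bash
python3 - <<'E'
from h import *
np.set_printoptions(precision=4,suppress=True)
cam=(348.8454912616667, 324.33969616540963, 241.05659711896513, [0.5117323472951412, -0.1690850892149582, 0.2750318535531112], [-0.10168592195683832, -0.6421292054469382, 0.7498900354890812, 0.12245403816149264])
w=-.168;O=np.array([.635,-.186])
def loc(p): 
    d=p[:2]-O; return np.array([d[0]*np.cos(w)+d[1]*np.sin(w),-d[0]*np.sin(w)+d[1]*np.cos(w)])
for n,u,v,z in [('fl',258,135,.046),('fr',391,138,.046),('pFL',236,199,.01),('pFR',417,202,.01),('doortip',190,252,.072),('tip',325,295,.1115),('tip',325,295,.1215)]:
    p=atz(cam,u,v,z);print(n,p,loc(p))
def S(u,v):return 180+(u-1.5)/4,110+(v-1.5)/4
for u,v in [(393,150),(393,165)]:
  print('tri tip',tri(('scene',*S(u,v)),(cam,325,295)))
print('piece scene',loc(atz('scene',*S(271,405),.068)),'before',loc(atz('scene',180+(277-1.5)/4,165+(184-1.5)/4,.068)))
E
```

```text
fl [ 0.5128 -0.1259  0.046 ] [-0.1305  0.0388]
fr [ 0.4981 -0.2083  0.046 ] [-0.1313 -0.0449]
pFL [ 0.4694 -0.0923  0.01  ] [-0.1789  0.0647]
pFR [ 0.4456 -0.2297  0.01  ] [-0.1794 -0.0748]
doortip [ 0.4512 -0.0742  0.072 ] [-0.1999  0.0795]
tip [ 0.4291 -0.1557  0.1115] [-0.2081 -0.0046]
tip [ 0.4342 -0.1565  0.1215] [-0.2029 -0.0045]
tri tip [ 0.4348 -0.1555  0.1255]
tri tip [ 0.4289 -0.1559  0.1104]
piece scene [-0.0474 -0.0035] before [-0.0494 -0.0008]
```

>>> drive_tool(
  deltas=[
    [[0,0,-0.03],0],
    [[0,0,-0.03],0],
    [[0,0,-0.02],0],
    [[0,0,-0.01],0],
    [[0,0,0],0],
    [[0,0,0],0],
  ],
)

```text
time_s: 5.1
eef_pos: [0.4368, -0.1573, 0.0195]
eef_rot: [-0.0, 0.997, -0.077, 0.007]
wrist_force: [0.1, 0.7, 1.1]
opening: 0.003
```

```bash
python3 - <<'E'
from bench import *
from h import *
import cv2
np.set_printoptions(precision=4,suppress=True)
o=get_obs();print(o['eef_pos'],o['eef_rot'],o['wrist_force'],o['time_s'],o['opening'])
c=camera('scene');f=c['frame'][:,:,::-1];cv2.imwrite('pics/s6.png',f);cv2.imwrite('pics/s6c.png',cv2.resize(f[120:220,220:320],None,fx=6,fy=6,interpolation=cv2.INTER_CUBIC))
r=R.from_quat(c['attitude'],scalar_first=True)
for dz in (0,.01,.02):
    d=r.inv().apply(np.array(o['eef_pos'])+[0,0,dz]-c['eye']);u=np.array([c['fx']*d[0]/d[2]+c['cx'],c['fx']*d[1]/d[2]+c['cy']]);print('tcp proj crop',dz,(u-[220,120])*6+2.5)
E
```

```text
[ 0.4368 -0.1573  0.0195] [-0.0004  0.997  -0.077   0.0073] [0.11   0.6842 1.1005] 5.1 0.0026994794783690578
tcp proj crop 0 [352.3223 368.1046]
tcp proj crop 0.01 [351.1688 350.4978]
tcp proj crop 0.02 [350.0019 332.6885]
```

View pics/s6c.png

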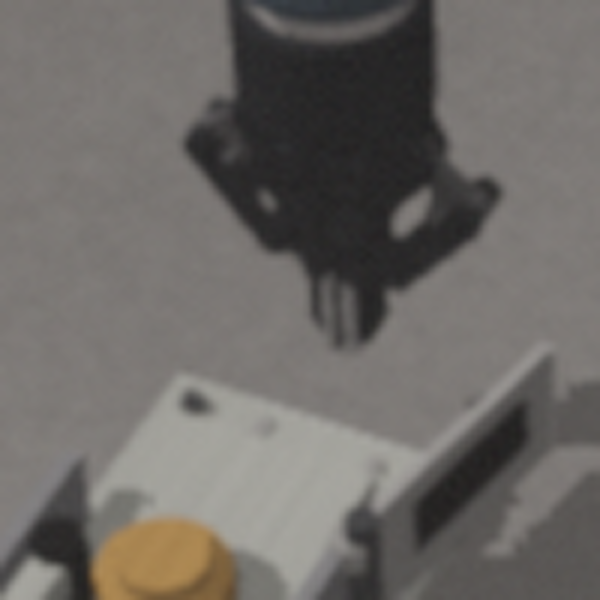

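>>> drive_tool(
  deltas=[
    [[0,0,-0.003],0],
    [[0.008,-0.0013,-0.002],0],
    [[0.008,-0.0013,-0.001],0],
    [[0.008,-0.0013,-0.001],0],
    [[0.008,-0.0013,-0.001],0],
    [[0.006,-0.001,-0.001],0],
    [[0.005,-0.001,-0.001],0],
  ],
)

```text
time_s: 5.85
eef_pos: [0.4867, -0.167, 0.0124]
eef_rot: [0.001, 0.997, -0.077, 0.011]
wrist_force: [0.4, 0.3, -0.1]
opening: -0.003
```

>>> drive_tool(
  deltas=[
    [[0.004,-0.001,0],0],
    [[0.004,-0.001,0],0],
    [[0.004,-0.0005,0],0],
    [[0,0,0],0],
  ],
)

```text
time_s: 6.25
eef_pos: [0.4993, -0.1695, 0.0118]
eef_rot: [0.001, 0.997, -0.077, 0.01]
wrist_force: [0.7, 0.3, -0.5]
opening: -0.002
```

```bash
python3 - <<'E'
from bench import *
import cv2
o=get_obs();print(o['eef_pos'],o['wrist_force'],o['time_s'])
c=camera('scene');f=c['frame'][:,:,::-1];cv2.imwrite('pics/s7c.png',cv2.resize(f[120:260,200:340],None,fx=4.2,fy=4.2,interpolation=cv2.INTER_CUBIC))
c=camera('wrist');cv2.imwrite('pics/w7.png',c['frame'][:,:,::-1])
E
```

```text
[ 0.49933997 -0.16946553  0.01179661] [ 0.6912926   0.28941379 -0.5336111 ] 6.25
```

View pics/s7c.png

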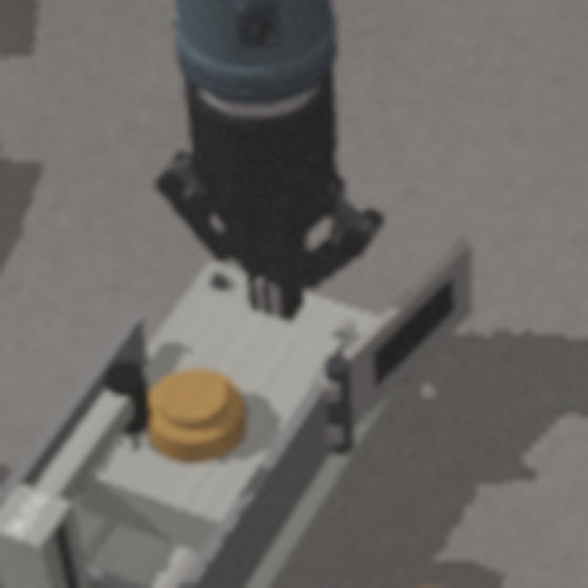

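View pics/w7.png

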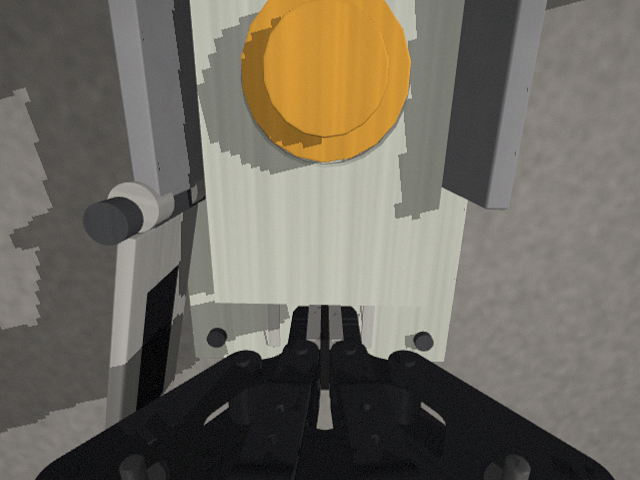

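>>> drive_tool(
  deltas=[
    [[0.005,-0.001,0],0],
    [[0.005,-0.001,0],0],
    [[0.005,-0.001,0],0],
    [[0.005,-0.001,0],0],
    [[0.005,-0.001,0],0],
  ],
)

```text
time_s: 6.85
eef_pos: [0.5238, -0.1735, 0.0114]
eef_rot: [0.0, 0.997, -0.077, 0.008]
wrist_force: [-1.8, 1.2, 1.9]
opening: -0.0
```

```bash
python3 - <<'E'
from bench import *
import cv2
o=get_obs();print(o['eef_pos'],o['wrist_force'],o['time_s'])
c=camera('wrist');cv2.imwrite('pics/w8.png',c['frame'][:,:,::-1])
E
```

```text
[ 0.52377953 -0.17352549  0.01138576] [-1.77683041  1.16641273  1.93777613] 6.85
```

View pics/w8.png

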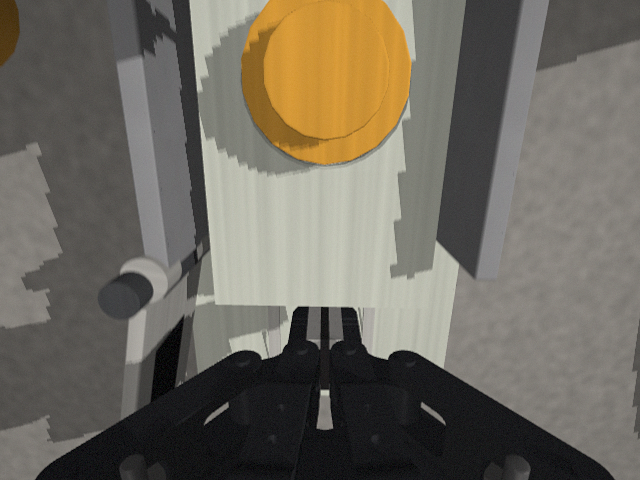

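>>> drive_tool(
  deltas=[
    [[0.005,-0.001,0],0],
    [[0.005,-0.001,0],0],
    [[0.005,-0.001,0],0],
    [[0.005,-0.001,0],0],
    [[0.004,-0.001,0],0],
  ],
)

```text
time_s: 7.4
eef_pos: [0.5505, -0.1788, 0.0113]
eef_rot: [0.0, 0.997, -0.077, 0.008]
wrist_force: [-2.4, 1.6, 1.3]
opening: -0.001
```

```bash
python3 - <<'E'
from bench import *
import cv2
o=get_obs();print(o['eef_pos'],o['wrist_force'],o['time_s'])
c=camera('wrist');cv2.imwrite('pics/w9.png',c['frame'][:,:,::-1])
E
```

```text
[ 0.55046508 -0.17876133  0.01128449] [-2.35012683  1.64087518  1.29238199] 7.4
```

View pics/w9.png

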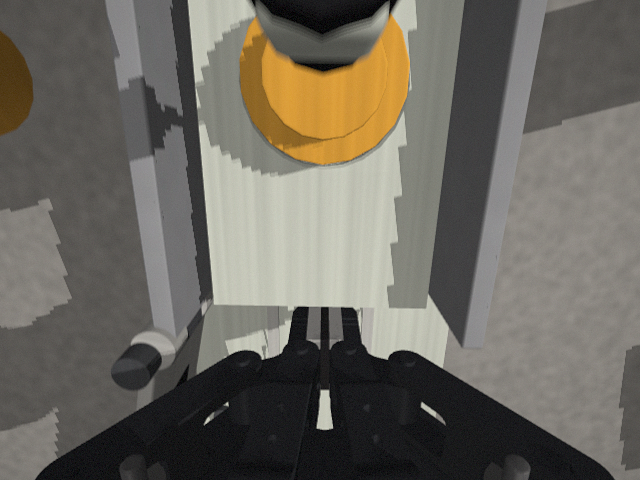

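>>> drive_tool(
  deltas=[
    [[0.003,-0.0005,0],0],
    [[0.003,-0.0005,0],0],
    [[0.003,-0.0005,0],0],
    [[0.002,0,0],0],
  ],
)

```text
time_s: 7.85
eef_pos: [0.554, -0.1797, 0.0105]
eef_rot: [-0.001, 0.997, -0.076, -0.002]
wrist_force: [-9.6, 0.3, 6.6]
opening: 0.001
```

>>> drive_tool(
  deltas=[
    [[0.004,-0.0007,0],0],
    [[0.004,-0.0007,0],0],
    [[0.004,-0.0007,0],0],
  ],
)

```text
time_s: 8.15
eef_pos: [0.5532, -0.1797, 0.0095]
eef_rot: [-0.003, 0.997, -0.075, -0.016]
wrist_force: [-18.4, 2.1, 14.4]
opening: 0.005
```

```bash
python3 - <<'E'
from bench import *
import cv2
o=get_obs();print(o['eef_pos'],o['wrist_force'],o['torque'],o['time_s'])
c=camera('wrist');cv2.imwrite('pics/w10.png',c['frame'][:,:,::-1]);print((c['fx'],c['cx'],c['cy'],list(map(float,c['eye'])),list(map(float,c['attitude']))))
c=camera('scene');f=c['frame'][:,:,::-1];cv2.imwrite('pics/s10c.png',cv2.resize(f[120:260,200:340],None,fx=4.2,fy=4.2,interpolation=cv2.INTER_CUBIC))
E
```

```text
[ 0.55315067 -0.17970215  0.00945349] [-18.41923911   2.13878046  14.44027398] [0.24832769 2.82643413 0.01611138] 8.15
(348.8454912616667, 324.33969616540963, 241.05659711896513, [0.6412195732849012, -0.19450156855126327, 0.16932058630502086], [-0.1158037184624375, -0.6418423594380245, 0.745297536110942, 0.13841772678476405])
```

View pics/w10.png

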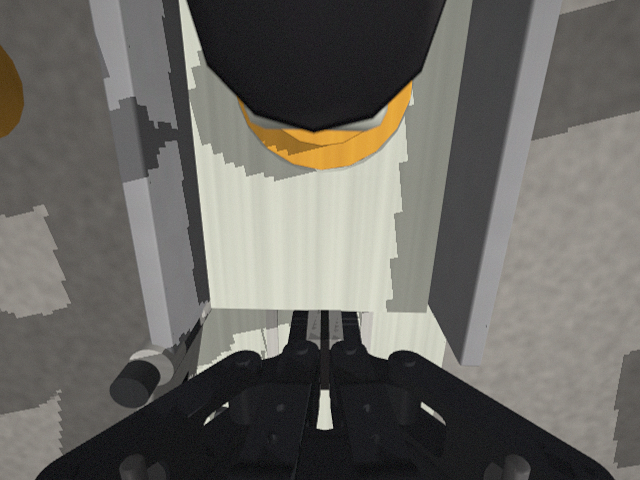

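View pics/s10c.png

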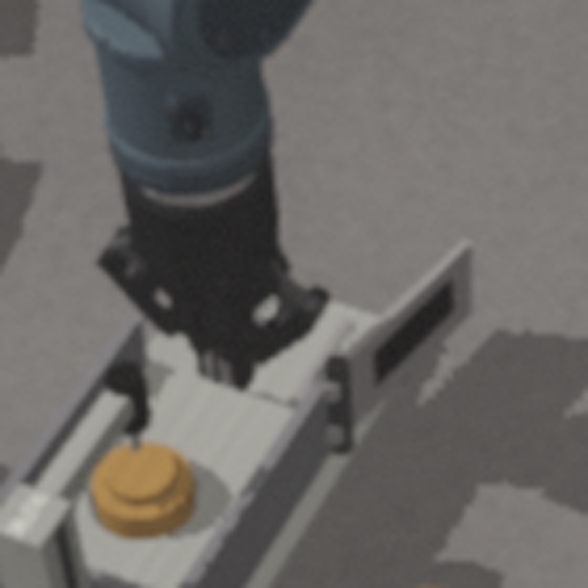

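```bash
python3 - <<'E'
from h import *
np.set_printoptions(precision=4,suppress=True)
cam=(348.8454912616667, 324.33969616540963, 241.05659711896513, [0.6412195732849012, -0.19450156855126327, 0.16932058630502086], [-0.1158037184624375, -0.6418423594380245, 0.745297536110942, 0.13841772678476405])
w=-.168;O=np.array([.6343,-.1904])
def loc(p): 
    d=p[:2]-O; return np.array([d[0]*np.cos(w)+d[1]*np.sin(w),-d[0]*np.sin(w)+d[1]*np.cos(w)])
for n,u,v,z in [('fl',211,306,.046),('fr',428,312,.046),('hinge top',130,388,.072),('wallR end',470,365,.066),('wallL end',160,345,.066)]:
    p=atz(cam,u,v,z);print(n,p,loc(p))
S=lambda u,v:(200+(u-1.6)/4.2,120+(v-1.6)/4.2)
print('piece',loc(atz('scene',*S(146,467),.068)))
E
```

```text
fl [ 0.5738 -0.137   0.046 ] [-0.0686  0.0426]
fr [ 0.5581 -0.2242  0.046 ] [-0.0695 -0.0461]
hinge top [ 0.5596 -0.1116  0.072 ] [-0.0869  0.0652]
wallR end [ 0.5468 -0.2335  0.066 ] [-0.0791 -0.0572]
wallL end [ 0.5718 -0.1239  0.066 ] [-0.0727  0.0551]
piece [0.0144 0.0024]
```

The slide is home: its face measures at local x ≈ -0.069, the piece at +0.0144 (0.015 expected), and there is 18 N of resistance against the stop. Next I'll retreat and lift.

>>> drive_tool(
  deltas=[
    [[-0.01,0.0017,0.002],0],
    [[-0.02,0.0033,0.003],0],
    [[-0.02,0.0033,0.005],0],
    [[-0.02,0.0033,0.02],0],
    [[-0.01,0.0017,0.03],0],
    [[0,0,0.04],0.1],
    [[0,0,0.04],0.15],
    [[0,0.01,0.02],0.15],
    [[0,0.02,0.01],0.15],
    [[0,0.02,0],0.15],
  ],
)

```text
time_s: 9.25
eef_pos: [0.4717, -0.1188, 0.1877]
eef_rot: [0.008, 0.962, 0.273, -0.011]
wrist_force: [-0.2, -0.2, -0.2]
opening: 0.002
```

```bash
python3 - <<'E'
from bench import *
import cv2
o=get_obs();print(o['eef_pos'],o['eef_rot'],o['wrist_force'],o['q'],o['time_s'])
E
```

```text
[ 0.4716828  -0.11882753  0.18773019] [ 0.00770109  0.9618689   0.2731696  -0.01128183] [-0.2284045  -0.18200967 -0.21727799] [-0.47230981  0.01289473  1.83939869 -0.02768797  1.29543806  0.55267104] 9.25
```

>>> drive_tool(
  deltas=[
    [[0.004,0.016,0],0.13],
    [[0.004,0.016,0],0.13],
    [[0.004,0.016,0],0.13],
    [[0.004,0.016,-0.01],0.13],
    [[0.002,0.016,-0.01],0.13],
    [[0,0,0],0],
    [[0,0,0],0],
  ],
)

```text
time_s: 9.95
eef_pos: [0.4942, -0.0354, 0.1717]
eef_rot: [0.016, 0.816, 0.578, -0.001]
wrist_force: [0.2, 0.4, 0.0]
opening: 0.0
```

```bash
python3 - <<'E'
from bench import *
import cv2
o=get_obs();print(o['eef_pos'],o['eef_rot'],o['wrist_force'],o['q'],o['time_s'])
c=camera('wrist');cv2.imwrite('pics/w11.png',c['frame'][:,:,::-1])
c=camera('scene');f=c['frame'][:,:,::-1];cv2.imwrite('pics/s11c.png',cv2.resize(f[90:270,190:350],None,fx=3.3,fy=3.3,interpolation=cv2.INTER_CUBIC))
E
```

```text
[ 0.49419114 -0.03543433  0.17168625] [ 0.01622944  0.81581232  0.57808717 -0.00144549] [0.21978324 0.37499668 0.01088586] [-0.296075    0.02829913  1.85819883 -0.02348268  1.23126768  0.04932542] 9.95
```

View pics/w11.png

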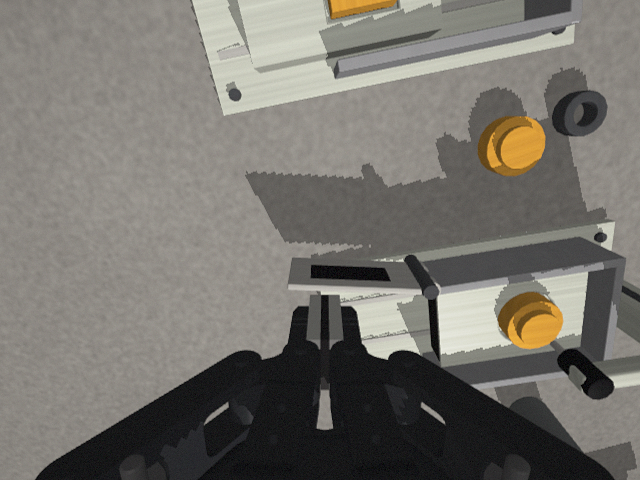

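View pics/s11c.png

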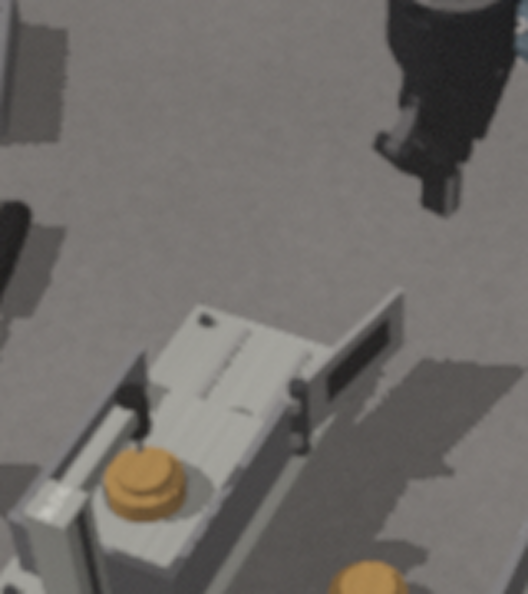

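>>> drive_tool(
  deltas=[
    [[0,0,-0.03],0],
    [[0,0,-0.035],0],
    [[0,0,-0.035],0],
    [[0,0,-0.025],0],
    [[0,0,-0.012],0],
    [[0,0,-0.003],0],
    [[0,0,0],0],
  ],
)

```text
time_s: 10.75
eef_pos: [0.4991, -0.0425, 0.0333]
eef_rot: [0.022, 0.821, 0.571, 0.002]
wrist_force: [0.2, -0.2, -0.0]
opening: -0.002
```

```bash
python3 - <<'E'
from bench import *
import cv2
o=get_obs();print(o['eef_pos'],o['eef_rot'],o['wrist_force'],o['time_s'])
c=camera('wrist');cv2.imwrite('pics/w12.png',c['frame'][:,:,::-1])
c=camera('scene');f=c['frame'][:,:,::-1];cv2.imwrite('pics/s12c.png',cv2.resize(f[90:270,190:350],None,fx=3.3,fy=3.3,interpolation=cv2.INTER_CUBIC))
E
```

```text
[ 0.49905374 -0.04247284  0.03329348] [0.02187917 0.82077521 0.57082758 0.00228602] [ 0.1956578  -0.18472094 -0.0240774 ] 10.75
```

View pics/s12c.png

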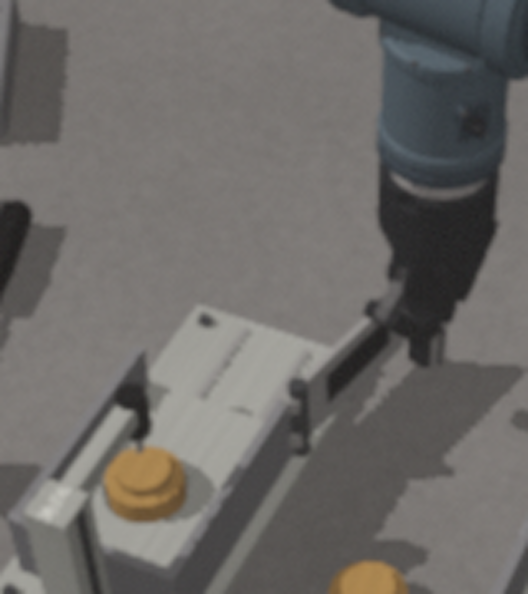

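View pics/w12.png

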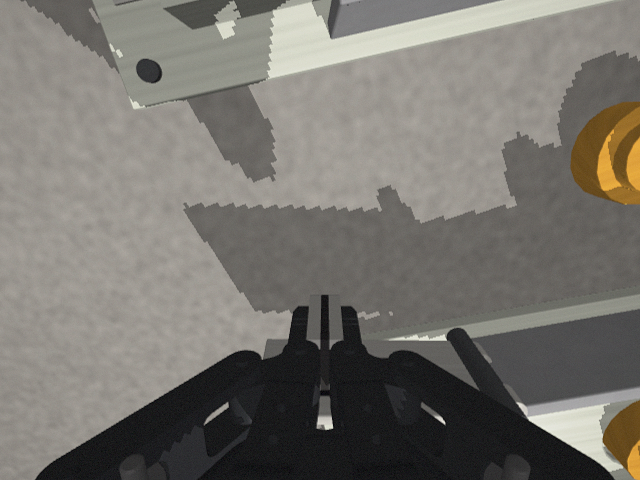

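```bash
cat >>h.py <<'E'
H=np.array([.561,-.1145]);w0=-.168
def pos(th,r=.088,d=.014):
    a=w0-np.pi/2-th;b=w0+np.pi-th
    return H+r*np.array([np.cos(a),np.sin(a)])+d*np.array([np.cos(b),np.sin(b)])
def door(p):
    v=np.array(p[:2])-H
    for d in (.014,):
        rr=np.sqrt(v@v-d*d);ang=np.arctan2(v[1],v[0]);
        # v angle = a - atan(d/r)
        th=w0-np.pi/2-ang-np.arctan2(d,rr)
        return rr,th%(2*np.pi)
E
python3 - <<'E'
from h import *
np.set_printoptions(precision=4,suppress=True)
print(door([.499,-.0425]))
ths=np.arange(2.3,-.01,-.1)
prev=None
for t in ths:
    p=pos(t);print(round(t,2),p,(p-prev) if prev is not None else '',round(w0+np.pi-t,2));prev=p
E
```

```text
(np.float64(0.09397872099576589), np.float64(2.1148009244424166))
2.3 [ 0.517 -0.037]  0.67
2.2 [ 0.5095 -0.0418] [-0.0075 -0.0048] 0.77
2.1 [ 0.5025 -0.0473] [-0.007  -0.0055] 0.87
2.0 [ 0.4961 -0.0534] [-0.0064 -0.0062] 0.97
1.9 [ 0.4903 -0.0602] [-0.0058 -0.0068] 1.07
1.8 [ 0.4853 -0.0675] [-0.0051 -0.0073] 1.17
1.7 [ 0.481  -0.0753] [-0.0043 -0.0078] 1.27
1.6 [ 0.4774 -0.0835] [-0.0035 -0.0082] 1.37
1.5 [ 0.4748 -0.092 ] [-0.0027 -0.0085] 1.47
1.4 [ 0.473  -0.1007] [-0.0018 -0.0087] 1.57
1.3 [ 0.472  -0.1096] [-0.0009 -0.0089] 1.67
1.2 [ 0.472  -0.1185] [-0.     -0.0089] 1.77
1.1 [ 0.4728 -0.1274] [ 0.0008 -0.0089] 1.87
1.0 [ 0.4746 -0.1361] [ 0.0017 -0.0087] 1.97
0.9 [ 0.4771 -0.1446] [ 0.0026 -0.0085] 2.07
0.8 [ 0.4806 -0.1529] [ 0.0034 -0.0082] 2.17
0.7 [ 0.4848 -0.1607] [ 0.0042 -0.0078] 2.27
0.6 [ 0.4898 -0.1681] [ 0.005  -0.0074] 2.37
0.5 [ 0.4955 -0.1749] [ 0.0057 -0.0068] 2.47
0.4 [ 0.5019 -0.1812] [ 0.0064 -0.0062] 2.57
0.3 [ 0.5088 -0.1867] [ 0.0069 -0.0056] 2.67
0.2 [ 0.5163 -0.1916] [ 0.0075 -0.0048] 2.77
0.1 [ 0.5242 -0.1957] [ 0.0079 -0.0041] 2.87
-0.0 [ 0.5325 -0.1989] [ 0.0083 -0.0033] 2.97
```

>>> drive_tool(
  deltas=[
    [[-0.005,-0.008,0],0],
    [[-0.005,-0.008,0],0],
    [[-0.004,-0.007,0],0.03],
    [[-0.004,-0.0075,0],0.08],
    [[-0.0035,-0.008,0],0.08],
    [[-0.003,-0.008,0],0.08],
  ],
)

```text
time_s: 11.45
eef_pos: [0.4765, -0.0932, 0.0393]
eef_rot: [0.026, 0.733, 0.68, 0.009]
wrist_force: [1.3, 0.6, -0.8]
opening: -0.003
```

```bash
python3 - <<'E'
from bench import *
from h import *
import cv2
o=get_obs();q=o['eef_rot'];print(o['eef_pos'],q,'yaw',2*np.arctan2(q[2],q[1]),o['wrist_force'],o['time_s'],door(o['eef_pos']))
c=camera('scene');f=c['frame'][:,:,::-1];cv2.imwrite('pics/s13c.png',cv2.resize(f[90:270,190:350],None,fx=3.3,fy=3.3,interpolation=cv2.INTER_CUBIC))
E
```

```text
[ 0.47650576 -0.09317208  0.0392837 ] [0.02556518 0.73273832 0.67997112 0.00895808] yaw 1.496127496470532 [ 1.31974046  0.64806731 -0.75069234] 11.45 (np.float64(0.08601253552638688), np.float64(1.4886980750120546))
```

View pics/s13c.png

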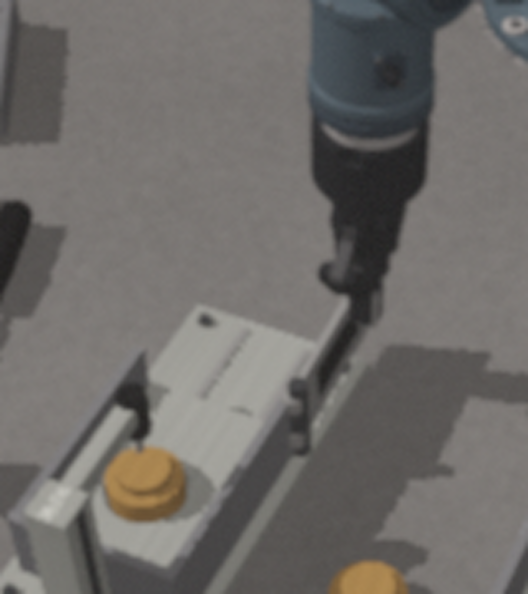

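>>> drive_tool(
  deltas=[
    [[-0.0025,-0.0075,-0.003],0.08],
    [[-0.002,-0.0075,-0.003],0.08],
    [[-0.001,-0.0075,-0.002],0.08],
    [[-0.0005,-0.0075,-0.002],0.08],
    [[0,-0.0075,-0.001],0.08],
    [[0.0005,-0.0075,-0.001],0.08],
  ],
)

```text
time_s: 12.1
eef_pos: [0.4711, -0.1428, 0.0309]
eef_rot: [0.026, 0.546, 0.837, 0.016]
wrist_force: [-0.4, 0.6, 0.3]
opening: 0.004
```

```bash
python3 - <<'E'
from bench import *
from h import *
import cv2
o=get_obs();q=o['eef_rot'];print(o['eef_pos'],q,'yaw',2*np.arctan2(q[2],q[1]),o['wrist_force'],o['time_s'],door(o['eef_pos']))
c=camera('scene');f=c['frame'][:,:,::-1];cv2.imwrite('pics/s14c.png',cv2.resize(f[90:270,190:350],None,fx=3.3,fy=3.3,interpolation=cv2.INTER_CUBIC))
E
```

```text
[ 0.4711224  -0.14281491  0.03094395] [0.025769   0.54600188 0.83722826 0.01633243] yaw 1.985816517794091 [-0.40819875  0.64780593  0.25887392] 12.1 (np.float64(0.0931864668089472), np.float64(0.9484792402399215))
```

View pics/s14c.png

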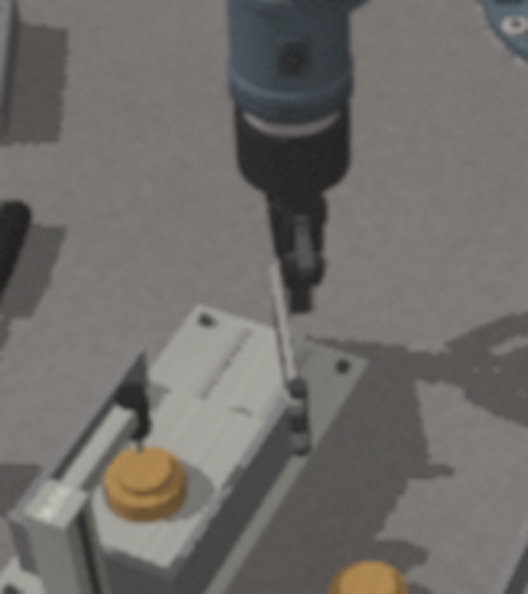

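>>> drive_tool(
  deltas=[
    [[0.003,-0.007,0],0.08],
    [[0.0035,-0.007,0],0.08],
    [[0.004,-0.0065,0],0.08],
    [[0.0045,-0.006,0],0.08],
    [[0.005,-0.006,0],0.08],
    [[0.005,-0.005,0],0.08],
  ],
)

```text
time_s: 12.75
eef_pos: [0.4937, -0.1821, 0.032]
eef_rot: [0.02, 0.33, 0.943, 0.022]
wrist_force: [-0.2, -0.1, -0.5]
opening: 0.0
```

```bash
python3 - <<'E'
from bench import *
from h import *
import cv2
o=get_obs();q=o['eef_rot'];print(o['eef_pos'],q,'yaw',2*np.arctan2(q[2],q[1]),o['wrist_force'],o['time_s'],door(o['eef_pos']))
c=camera('scene');f=c['frame'][:,:,::-1];cv2.imwrite('pics/s15c.png',cv2.resize(f[90:270,190:350],None,fx=3.3,fy=3.3,interpolation=cv2.INTER_CUBIC))
E
```

```text
[ 0.49374137 -0.1820557   0.0319973 ] [0.01960138 0.33048214 0.94335921 0.02169658] yaw 2.4676643446098376 [-0.23807872 -0.07321099 -0.46570217] 12.75 (np.float64(0.09429473034428892), np.float64(0.467800683476625))
```

View pics/s15c.png

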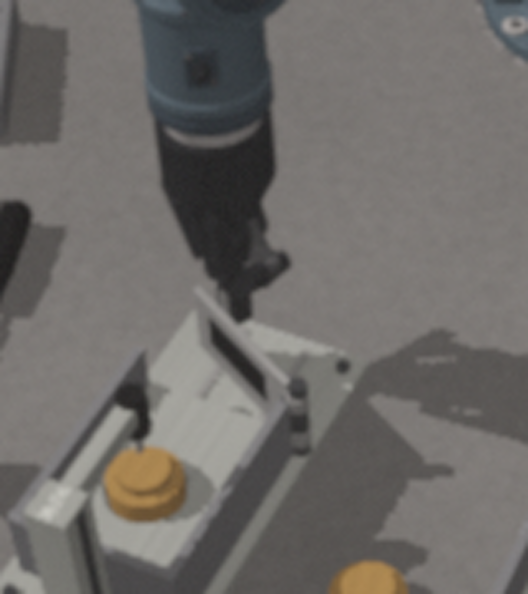

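>>> drive_tool(
  deltas=[
    [[0.005,-0.004,0],0.07],
    [[0.005,-0.0035,0],0.07],
    [[0.005,-0.0035,0],0.07],
    [[0.005,-0.003,0],0.07],
    [[0.005,-0.0025,0],0.07],
    [[0.005,-0.002,0],0.05],
  ],
)

```text
time_s: 13.4
eef_pos: [0.5225, -0.2015, 0.0331]
eef_rot: [0.014, 0.14, 0.99, 0.024]
wrist_force: [-1.2, 0.2, -0.6]
opening: 0.003
```

```bash
python3 - <<'E'
from bench import *
from h import *
import cv2
o=get_obs();q=o['eef_rot'];print(o['eef_pos'],q,'yaw',2*np.arctan2(q[2],q[1]),o['wrist_force'],o['time_s'],door(o['eef_pos']))
c=camera('scene');f=c['frame'][:,:,::-1];cv2.imwrite('pics/s16c.png',cv2.resize(f[90:270,190:350],None,fx=3.3,fy=3.3,interpolation=cv2.INTER_CUBIC))
E
```

```text
[ 0.52246946 -0.2014907   0.03309645] [0.01377714 0.13968167 0.98979846 0.02445891] yaw 2.861201562745157 [-1.15360901  0.17986566 -0.6210174 ] 13.4 (np.float64(0.09410623688995927), np.float64(0.10127169380452294))
```

View pics/s16c.png

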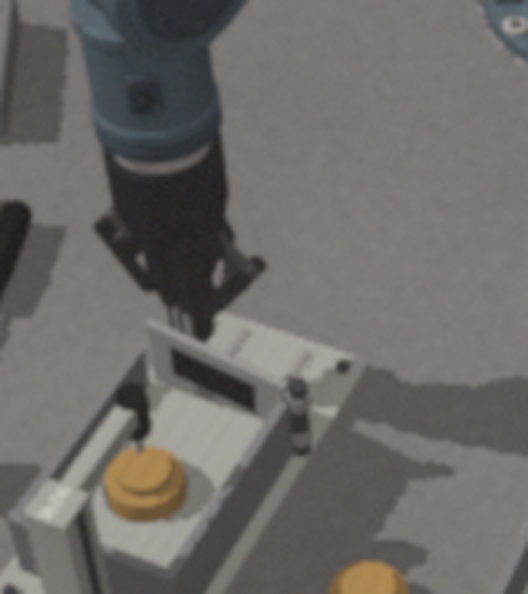

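>>> drive_tool(
  deltas=[
    [[0.004,-0.001,0],0.03],
    [[0.004,-0.001,0],0.03],
    [[0.003,-0.001,0],0.03],
    [[0.003,-0.0005,0],0],
    [[0.003,-0.0005,0],0],
  ],
)

```text
time_s: 13.95
eef_pos: [0.5328, -0.2044, 0.0333]
eef_rot: [0.004, 0.093, 0.995, 0.026]
wrist_force: [-17.1, 0.4, 14.3]
opening: -0.002
```

>>> drive_tool(
  deltas=[
    [[0.003,-0.0005,0],0],
    [[0.003,-0.0005,0],0],
  ],
)

```text
time_s: 14.15
eef_pos: [0.5323, -0.2043, 0.0335]
eef_rot: [-0.004, 0.092, 0.995, 0.027]
wrist_force: [-16.0, -0.1, 11.0]
opening: -0.003
```

>>> drive_tool(
  deltas=[
    [[-0.006,0.001,0],0],
    [[-0.015,0.0025,0],0],
    [[-0.02,0.003,0],0],
    [[-0.02,0.003,0.02],0],
    [[-0.02,0,0.03],0],
    [[0,0,0.04],0],
    [[0,0,0.04],0],
    [[-0.02,0,0.03],0],
    [[-0.02,-0.02,0],0],
  ],
)

```text
time_s: 15.05
eef_pos: [0.4079, -0.2114, 0.1989]
eef_rot: [-0.002, 0.09, 0.996, 0.027]
wrist_force: [0.3, -1.5, -0.8]
opening: 0.0
```

>>> drive_tool(
  deltas=[
    [[-0.02,-0.04,0],0],
    [[-0.02,-0.04,0],0],
    [[-0.01,-0.04,0],0],
    [[0,-0.04,0],0],
    [[0,-0.03,0],0],
    [[0,0,0],0],
    [[0,0,0],0],
  ],
)

```text
time_s: 15.75
eef_pos: [0.3551, -0.4107, 0.2031]
eef_rot: [0.003, 0.09, 0.996, 0.023]
wrist_force: [-0.0, 0.4, -0.7]
opening: 0.001
```

```bash
python3 - <<'E'
from bench import *
import cv2
o=get_obs();print(o['eef_pos'],o['wrist_force'],o['q'],o['time_s'])
c=camera('scene');f=c['frame'][:,:,::-1];cv2.imwrite('pics/s17.png',f);cv2.imwrite('pics/s17c.png',cv2.resize(f[160:310,180:330],None,fx=4,fy=4,interpolation=cv2.INTER_CUBIC))
c=camera('top');f=c['frame'][:,:,::-1];cv2.imwrite('pics/t17.png',f);cv2.imwrite('pics/t17c.png',cv2.resize(f[180:335,325:445],None,fx=3.8,fy=3.8,interpolation=cv2.INTER_CUBIC))
E
```

```text
[ 0.35505275 -0.41065715  0.20306653] [-0.00800623  0.41190164 -0.66717098] [-1.09536596  0.13839208  1.67335551  0.02987153  1.36552953 -2.49337305] 15.75
```

View pics/s17c.png

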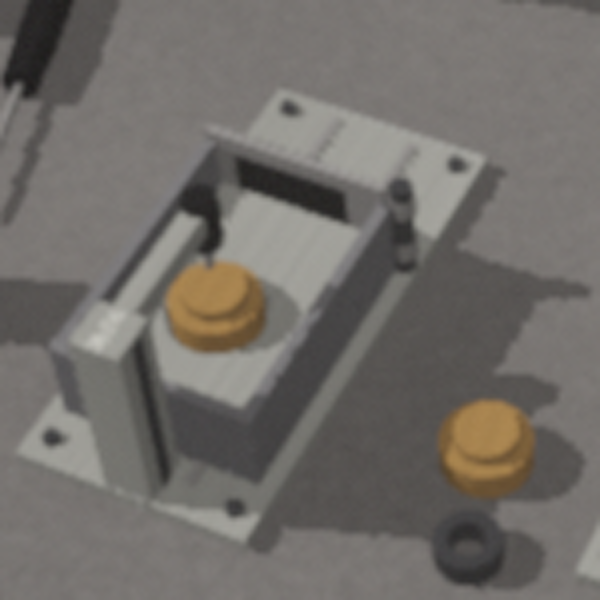

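View pics/t17c.png

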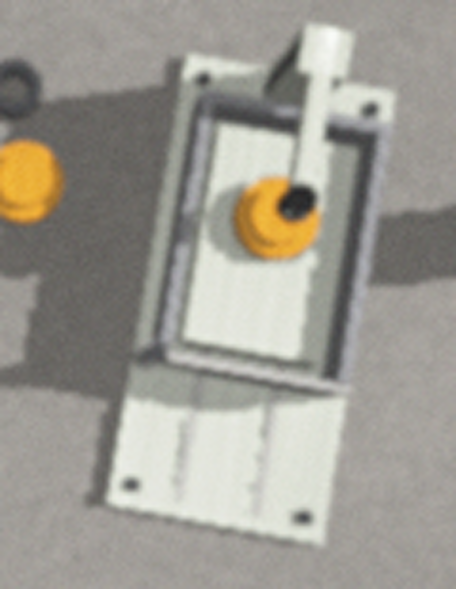

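View pics/t17.png

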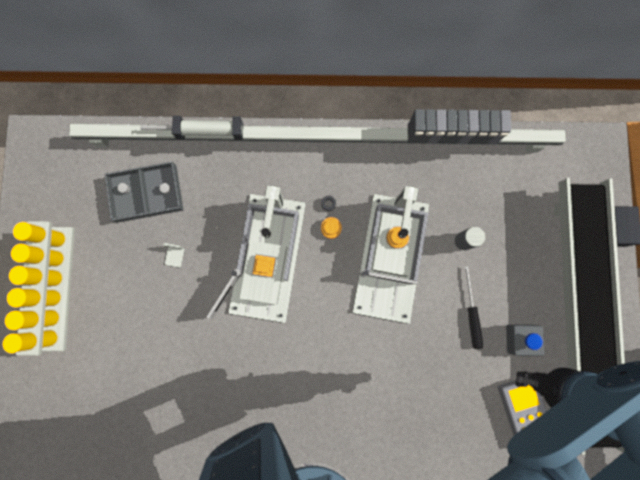

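```bash
python3 - <<'E'
from h import *
np.set_printoptions(precision=4,suppress=True)
w=-.168;O=np.array([.6343,-.1904])
def loc(p): 
    d=p[:2]-O; return np.array([d[0]*np.cos(w)+d[1]*np.sin(w),-d[0]*np.sin(w)+d[1]*np.cos(w)])
T=lambda u,v:(325+(u-1.4)/3.8,180+(v-1.4)/3.8)
for n,u,v,z in [('door R',345,389,.072),('door L',165,353,.072),('slide FL',185,343,.046),('slide FR',303,361,.046),('slide BL',216,122,.046),('piece',282,214,.068)]:
    print(n,loc(atz('top',*T(u,v),z)))
E
```

```text
door R [-0.0847 -0.0552]
door L [-0.0828  0.0567]
slide FL [-0.0723  0.0428]
slide FR [-0.0702 -0.0319]
slide BL [0.0701 0.0466]
piece [ 0.0156 -0.0008]
```

The door lies along local x ≈ -0.084 at both ends, so it is shut. The slide runs from -0.071 to +0.070, so it is home. The piece is at 0.0156, so it is seated.

```bash
python3 -c "
from bench import *
print(hand_in())"
```

```text
the job is handed in; nothing more can be done
None
```

The round station's slide is fully home and its guard door was then pushed shut. The round workpiece looks undisturbed in its nest. I handed the job in with the arm clear, at about 16 s.

**First attempt went wrong:** the fingertips moved forward over the top of the slide instead of pushing its face. They pressed on the top with a brief 12 N and dragged the slide in about 9 mm. They stayed well in front of the workpiece. The camera showed the tips about 10 mm higher than the reported tool height. I lifted off, went in lower, and the second push worked normally.

**Last checks, from the images and forces:**

| Check | Measured | Expected |
|---|---|---|
| Slide, front and back edges (local x) | about -0.071 and +0.070 m | ∓0.070 m |
| Workpiece centre (local x) | 0.0156 m | 0.015 m |
| Door, both ends (local x) | -0.083 to -0.085 m | -0.084 m |

- **Stops reached:** pushing met about 18 N at the slide's stop and 17 N at the door's. These are well above the slide's 2 N rub and the door's hinge friction, so both had reached their stops.
- **Everything else:** in the last top view, the square station and the other objects look unmoved. The spot under the arm at the lower right was partly hidden. The final wrist force was under 1 N.

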